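# Pliers back in their slot

### The job

Swing the work lamp's arm off to the right-hand side (seen from the robot) so that no part of the lamp is over the tackle box, and leave it there. Then put the stainless pliers back in their own slot on the slanting top of the tackle box (it slopes down away from the robot), the one whose label shows pliers: flat on the slope, nose uphill, handle ends down by the ledge, between the guides; lay them in by hand rather than dropping them, then let go. Leave the other things on the crate lid where they are.

Things in the scene. Friction and masses are not known exactly. Their poses are not given: they have to be found in the camera images.
- pliers: Loose stainless long-nose pliers lying flat, 172 mm long, 0.26 kg. Origin: underside below the rivet; x along the nose, z up. Grip at the pivot, a flat-sided block 30 x 30 mm, 14 mm high, centred on the origin, near the balance point. The nose (18 to 13 mm wide, 12 mm high) ends at x = +70 mm; the two handles spread back to x = -102 mm, 52 mm over all, 13 mm high.
- pliers_tip (a point): Point of the pliers' nose, underside, 70 mm ahead of the pliers' origin along its x.
- tackle_box: Fixed olive slant-top tackle box, 250 mm deep (x), 290 wide (y). Origin: centre of underside, on the work surface; x away from the robot, y to its left. Its top rises 30 degrees along -x, from 45 mm high at the far edge to 177 mm near the robot. On it three slots side by side, 95 mm apart, in any order: pliers, hook file (empty, leave so), fish scaler (clipped in).
- bay_pliers: The pliers' slot, a fixed panel 265 mm long up the slope, 89 mm wide; origin at work-surface level under it, x level and downhill, z up. White label with dark raised pliers at its top end. A 20 mm high ledge at its low end, guides 60 mm apart for the handles (lowest 75 mm) and 22 mm apart for the nose (30 to 65 mm uphill of the seat), 12 mm high; the middle is free for fingers.
- bay_pliers_seat (a point): Point on the sloping floor of the pliers' slot where the pliers' origin belongs (handles about 4 mm clear of the ledge). The floor here rises 30 degrees along bay_pliers' -x.
- bay_pliers_tip (a point): Point on the sloping floor of the pliers' slot where the pliers' nose tip belongs, 70 mm uphill of the seat point.
- lamp_arm (a joint): Swing of the lamp's arm about its upright post, stiff enough to stay where left. 0: the arm points straight towards the robot side (-x of the lamp's foot); negative: over the tackle box; positive: swung away to the right (counter-clockwise from above). Range -1.2 to 0.9 rad.
- lamp_knob (a point): Middle of the upright black grip on the lamp head at the arm's end, 280 mm from the pivot axis: a round bar 24 mm in diameter, from 25 mm below to 25 mm above this point (top 310 mm above the work surface). The head below is 80 mm in diameter and reaches down to 215 mm; the arm is a flat bar 18 mm wide, 250 to 260 mm up.
- lamp_pivot (a point): Pivot of the lamp arm, on top of its fixed post by the far right corner of the tackle box (post 20 mm thick, top 268 mm up).
- reel: Orange fishing reel, 72 mm in diameter, 74 mm high, with a crank on top; leave alone. Origin: centre of underside.
- float_a: Wooden float standing upright, 56 mm in diameter, 78 mm high; leave alone. Origin: centre of underside.
- float_b: A second such wooden float; leave alone. Origin: centre of underside.
- dish: White ceramic dish of sinkers, 110 mm in diameter, 26 mm high; leave alone. Origin: centre of underside.
- hook_file: Hook file with a wooden handle, 182 mm long along x, 16 mm high; leave alone.
- bait_tin: Bait tin, 76 mm in diameter, 55 mm high; leave alone. Origin: centre of underside.
- line_spool: White line spool lying flat, 68 mm in diameter, 40 mm high; leave alone. Origin: centre of underside.
Things that resemble listed ones, but are neither listed nor needed, are in the scene too. Of the things that look like the pliers, the middle-sized one is meant.

How it is judged (in metres and radians):
On the way, in this order (a step that is already met when the one before it is completed fails the run):
1. the lamp is swung off the tackle box, to the right (y of lamp_knob in the frame of tackle_box below -0.18 m and distance of lamp_knob from where it was at the start of the episode above 0.05 m), for 0.2 s.
2. the pliers are lowered into their slot, along the slope and nose uphill, while still held by the fingers (distance between pliers and bay_pliers_seat below 0.014 m and distance between pliers_tip and bay_pliers_tip below 0.014 m and angle between pliers's own z axis and vertical between 0.35 and 0.7 rad and contact force between pliers and the fingers above 0.5 N), for 0.1 s.
At the end, for the whole second after the job is handed in: Pliers released, at rest in their own slot, nose uphill: origin and nose tip each within 10 mm of the slot's seat and tip points, lying at 25 to 35 degrees; lamp at rest with its grip over 180 mm right of the tackle box's centre line (box edge 145 mm) (distance between pliers and bay_pliers_seat below 0.01 m and distance between pliers_tip and bay_pliers_tip below 0.01 m and angle between pliers's own z axis and vertical between 0.44 and 0.61 rad and y of lamp_knob in the frame of tackle_box below -0.18 m and linear speed of pliers below 0.01 m/s and velocity of joint lamp_arm between -0.05 and 0.05 rad/s); the robot touches nothing.
It fails at once if one of the other loose things (reel, floats, dish, hook file, bait tin, line spool) is shifted by more than 30 mm (distance of any of reel, float_a, float_b, dish, hook_file, bait_tin, line_spool from where it was at the start of the episode above 0.03 m).
It also fails if it takes over 58 s, if anything falls off the work surface, if the arm or the gripper's body presses on something with over 40 N, if the wrist force passes 120 N, or if a joint passes its speed limit or range.

### The arm

A 7-joint arm with a two-finger parallel gripper is mounted at the origin on the work surface. World frame = base frame: x ahead of the robot, y to its left, z up, the work surface at z = 0. Lengths are in m, angles in degrees, forces in N, time in s.
With the tool pointing down it reaches from about 0.425 to 0.825 m from the base axis. Payload 3.6 kg.
Tool frame: the origin (TCP) lies midway between the tips of the shut fingers; the grasp point (between the pads) lies ctrl.grasp_offset behind it (ctrl.grasp_offset is the distance from the TCP to the grasp point, in m); z points along the fingers, y is the line along which they close (so a half turn about z gives the same grasp; the last joint's range is limited). The gripper opens to 93 mm and grips with 3 to 60 N. Pads are 15 mm wide; open, the fingers measure 128 mm over their backs; the gripper's body (75 mm by 188 mm) begins 65 mm behind the grasp point.
Start: joints at [-77.435, 35.231, -0.722, 81.555, 0.464, 63.22, -2.315], TCP at [0.158, 0.63, 0.219] pointing down, gripper open.
Joint ranges: [-178.69, 178.69], [-17.37, 117.87], [-77.05, 75.6], [15.02, 138.74], [-78.02, 258.01], [0.78, 113.62], [-162.83, 162.83]. Speed limits (degrees/s): [159.86, 159.86, 180, 180, 180, 180, 180].

### API

Orientations are given as a 3x3 rotation matrix whose columns are the frame's x, y, z axes.
In Python, from rig import monitor, vision, workorder, ctrl gives the robot as it stands.
- The arm moves only by the tool step_arm, never from a script. Its argument "motion" is a list of rows, each an object of numbers: "claw": the opening, from 0 (shut) to 1 (fully open); "tx", "ty", "tz": the shift along the tool's x, y, z in units of 0.04 m (1.0 is 0.04 m); "yaw": the turn about the tool's z in units of 4 degrees (1.0 is 4 degrees). In form: [{"claw": .., "tx": .., "ty": .., "tz": .., "yaw": ..}, ...]. A call has 1 to 20 rows; each row shifts and turns the commanded pose from where the row before left it, along the tool's axes as they then stand; what a row does not reach is not made up. A row lasts 1/10 s, in which the tool goes at most 50 mm and 8.59 degrees, less where a joint would pass 70% of its speed; a pose out of reach is approached as far as the arm can. A call with a number of a shift or a turn outside -1 to 1 is refused whole. A call with a gripper value outside its range is refused whole. The fingers move at their own pace and stop on an object; the grip force is fixed at half the most. Time passes only in rows, so rows that do not move let the fingers close. It gives the time, the measured TCP pose, the force, the opening and the grip force at its end, in the units of the state.
- monitor.read_state(): the state, without advancing time (a new reading comes with each control period).
- vision.camera(name): name is "scene" or "top" or "wrist"; returns a dict with "image" (420x560x3 uint8, red, green, blue), "z_map" (420x560 float32, m along the optical axis (not along the pixel's ray), 0 where there is no reading), "fx", "fy", "cx", "cy" (pixels), "pose" (4x4, takes a point from camera to world coordinates). Camera axes: x right, y down, z forward; pixel columns grow to the right and rows downward; lengths in m; the calibration is good to about 2 mm. A picture is of the moment at which its call begins.
- workorder.finish_job(): hands the job in; it is judged then, once.
The state is a dict: "clock": time; "joint_pos": joint angles; "joint_vel": joint speeds; "tau": joint torques, N m; "tool_pos": TCP position; "tcp_rot": TCP orientation; "ft_force": force on the tool from outside, world axes, zero at the start; "torque": the same for the moment, N m; "width": finger opening in m; "grasp_force": force on a finger pad.
Only numpy, scipy, OpenCV 4.12 (cv2) and the standard library are available. Lean on these libraries where they do the work, as an engineer would, in place of code of your own. Each camera call takes 0.05 s, during which the arm holds its last target. There are 200 camera calls.

## Working session

There is one attempt and no reset: what is moved stays moved. The work goes in short steps, Python scripts to look and compute and a tool call to move; the robot and the scene stay as the last step left them, time stands still between calls to the robot, and variables do not carry over. Pictures are saved under pics/ and viewed, at most 13 in all, crops included, and the job is handed in when it is done.

Besides the shell and the picture viewer there is one more tool, called after "Request:" in YAML: its name, and indented under it one key for each argument. step_arm: Moves the arm, as the interface text tells. Its arguments: {"type":"object","properties":{"motion":{"type":"array"}},"required":["motion"]}

```bash
mkdir -p pics; cat > h.py <<'E'
from rig import monitor, vision, workorder, ctrl
import numpy as np, cv2
def snap(n,f):
    c=vision.camera(n); cv2.imwrite(f'pics/{f}.png',c['image'][:,:,::-1]); np.savez(f'pics/{f}.npz',**c); return c
def load(f): return np.load(f'pics/{f}.npz')
def cloud(c):
    z=c['z_map']; v,u=np.mgrid[:z.shape[0],:z.shape[1]]
    P=np.stack([(u-c['cx'])/c['fx']*z,(v-c['cy'])/c['fy']*z,z],-1)
    W=P@c['pose'][:3,:3].T+c['pose'][:3,3]; W[z<=0]=np.nan; return W
E
python3 - <<'E'
from h import *
a=snap('scene','s0');b=snap('top','t0')
print(ctrl.grasp_offset); s=monitor.read_state()
for k in s: print(k,np.round(s[k],3).tolist())
for c in(a,b): print(np.round(c['pose'],3).tolist(),c['fx'])
E
```

```text
0.0188
clock 0.1
joint_pos [-77.437, 35.284, -0.723, 81.63, 0.465, 63.219, -2.315]
joint_vel [-0.023, -0.142, 0.106, -0.19, 0.011, 0.05, 0.047]
tau [0.001, -46.004, 0.21, -16.625, -0.061, 0.017, 0.0]
tool_pos [0.158, 0.63, 0.218]
tcp_rot [[-0.97, 0.243, -0.001], [0.243, 0.97, -0.002], [-0.0, -0.002, -1.0]]
ft_force [-0.35, -0.194, -0.375]
torque [0.006, 0.056, 0.038]
grasp_force 0.0
width 0.093
[[-0.822, 0.353, -0.447, 1.265], [0.57, 0.517, -0.639, 0.982], [0.006, -0.78, -0.626, 1.171], [0.0, 0.0, 0.0, 1.0]] 500.22027353462335
[[-0.023, -0.993, 0.113, 0.387], [-1.0, 0.024, 0.007, -0.019], [-0.01, -0.113, -0.994, 1.552], [0.0, 0.0, 0.0, 1.0]] 454.8390618354448
```

View pics/t0.png

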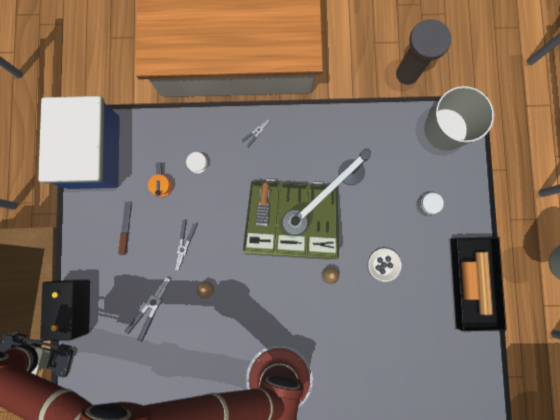

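View pics/s0.png

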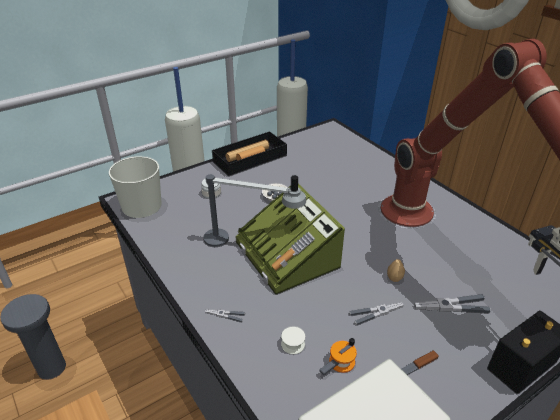

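Top view: pliers-like things are a small one at (258,132), a middle one at (184,245) and a large one at (152,305). The middle one is the target. The pliers label seems to be the rightmost, at (322,244), with the lamp knob near (294,221) and the pivot near (366,155). I'll measure these and take a close crop.

```bash
python3 - <<'E'
from h import *
t=load('t0'); W=cloud(t); s=load('s0'); S=cloud(s)
im=t['image'][:,:,::-1]
a=cv2.resize(im[205:285,150:230],(400,400),interpolation=3); b=cv2.resize(im[170:260,235:345],(489,400),interpolation=3)
cv2.imwrite('pics/crop1.png',np.hstack([a[:, :300],b]))
# objects
gz=W[...,2]
for n,(u0,u1,v0,v1) in dict(small=(238,275,115,150),mid=(168,202,215,275),big=(120,175,272,345)).items():
    sub=W[v0:v1,u0:u1].reshape(-1,3); m=(sub[:,2]>.005)&(sub[:,2]<.03); p=sub[m]
    r=cv2.minAreaRect(p[:,:2].astype(np.float32)); print(n,m.sum(),np.round(r[0],3),np.round(r[1],3),round(r[2],1),np.round(np.percentile(p[:,2],[10,50,90,99]),4))
# table level
print('table',np.nanmedian(W[300:330,380:420,2]),np.nanmedian(S[240:250,180:190,2]))
# knob / lamp: 3D clusters in both clouds
for n,C in(('t',W),('s',S)):
    f=C.reshape(-1,3); f=f[~np.isnan(f[:,0])]
    box=(f[:,0]>.3)&(f[:,0]<.95)&(f[:,1]<.2)&(f[:,1]>-.35)
    for lo,hi in((.285,.32),(.262,.275),(.245,.262),(.215,.245)):
        p=f[box&(f[:,2]>lo)&(f[:,2]<hi)]
        if len(p): print(n,lo,len(p),np.round(p.mean(0),4),np.round(p.min(0),3),np.round(p.max(0),3))
# slope plane
for n,C in(('t',W),('s',S)):
    f=C.reshape(-1,3); f=f[~np.isnan(f[:,0])]
    p=f[(f[:,2]>.03)&(f[:,2]<.2)&(f[:,0]>.5)&(f[:,0]<.85)&(f[:,1]>-.2)&(f[:,1]<.2)]
    r=cv2.minAreaRect(p[:,:2].astype(np.float32));print(n,'box',np.round(r[0],4),np.round(r[1],3),r[2],p[:,2].max(), np.round(cv2.boxPoints(r),3).tolist())
for u,v in((263,243),(291,243),(322,244),(330,275),(206,289)):
    print((u,v),np.round(W[v,u],3))
E
```

```text
small 294 [0.835 0.062] [0.126 0.123] 88.7 [0.0054 0.0076 0.0133 0.0172]
mid 569 [0.45  0.312] [0.113 0.202] 89.8 [0.0056 0.0103 0.0173 0.0214]
big 1115 [0.241 0.438] [0.183 0.239] 89.9 [0.0056 0.0136 0.0212 0.0254]
table 0.0004938601476983662 -0.001050688206890693
t 0.285 62 [ 0.4976 -0.0565  0.3097] [ 0.487 -0.068  0.289] [ 0.508 -0.046  0.316]
t 0.262 296 [ 0.6094 -0.1793  0.2652] [ 0.481 -0.28   0.262] [ 0.702 -0.038  0.275]
t 0.245 512 [ 0.567  -0.133   0.2571] [ 0.47  -0.271  0.245] [ 0.695 -0.024  0.262]
t 0.215 285 [ 0.4937 -0.0548  0.2372] [ 0.46  -0.267  0.217] [ 0.677 -0.018  0.245]
s 0.285 69 [ 0.5004 -0.0512  0.3007] [ 0.488 -0.066  0.285] [ 0.511 -0.038  0.314]
s 0.262 92 [ 0.6101 -0.1739  0.2668] [ 0.489 -0.28   0.262] [ 0.7   -0.035  0.275]
s 0.245 517 [ 0.5831 -0.1442  0.2562] [ 0.477 -0.266  0.245] [ 0.701 -0.023  0.262]
s 0.215 311 [ 0.5329 -0.0663  0.2323] [ 0.465 -0.269  0.215] [ 0.698 -0.015  0.245]
t box [ 0.5815 -0.0541] [0.163 0.292] 0.011440558359026909 0.15684584974775695 [[0.5, 0.09200000017881393], [0.5, -0.20000000298023224], [0.6629999876022339, -0.20000000298023224], [0.6629999876022339, 0.09200000017881393]]
s box [ 0.5809 -0.0509] [0.162 0.298] 0.006542083341628313 0.14992599285235486 [[0.5, 0.09799999743700027], [0.5, -0.20000000298023224], [0.6620000004768372, -0.20000000298023224], [0.6620000004768372, 0.09799999743700027]]
(263, 243) [0.441 0.038 0.173]
(291, 243) [ 0.439 -0.047  0.172]
(322, 244) [ 0.434 -0.141  0.17 ]
(330, 275) [ 0.338 -0.171  0.078]
(206, 289) [0.302 0.228 0.073]
```

View pics/crop1.png

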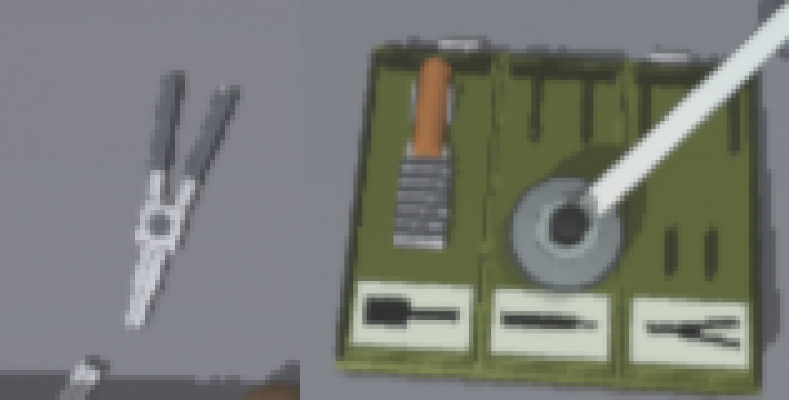

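The crop confirms two things. The middle pliers have their pivot at about (182,250) and nose tip at (176,270), towards the robot. The rightmost slot carries the pliers label, and both sets of guides show there. Next I need the box pose, lamp geometry and the pliers' rough pose.

```bash
python3 - <<'E'
from h import *
from scipy.optimize import least_squares
t=load('t0'); W=cloud(t); s=load('s0'); S=cloud(s)
# slope plane: x in .46-.62, y in range; model: points above
for n,C in(('t',W),('s',S)):
    f=C.reshape(-1,3); f=f[~np.isnan(f[:,0])]
    q=f[(f[:,0]>.44)&(f[:,0]<.62)&(f[:,1]>-.19)&(f[:,1]<-.09)&(f[:,2]>.04)&(f[:,2]<.19)]
    for _ in range(6):
        A=np.c_[q[:,:2],np.ones(len(q))]; c=np.linalg.lstsq(A,q[:,2],rcond=None)[0]; r=q[:,2]-A@c; q=q[(r<.004)&(r>-.006)]
    print(n,'plane',np.round(c,4),len(q),'slope',np.degrees(np.arctan(np.hypot(c[0],c[1]))),'yaw of downhill',np.degrees(np.arctan2(-c[1],-c[0])), r.std())
    # points of box rect (all heights>.03,excluding lamp)
    p=f[(f[:,2]>.03)&(f[:,2]<.19)&(f[:,0]>.36)&(f[:,0]<.68)&(f[:,1]>-.24)&(f[:,1]<.13)]
    h=p[np.abs(p[:,2]-np.c_[p[:,:2],np.ones(len(p))]@c)<.012]
    rr=cv2.minAreaRect(h[:,:2].astype(np.float32)); print('rect',np.round(rr[0],4),np.round(rr[1],4),round(rr[2],2)); print(np.round(cv2.boxPoints(rr),3).tolist())
    a=f[(f[:,2]>.246)&(f[:,2]<.275)&(f[:,0]>.52)&(f[:,0]<.75)&(f[:,1]>-.3)&(f[:,1]<-.07)]
    l=cv2.fitLine(a[:,:2].astype(np.float32),cv2.DIST_HUBER,0,.01,.01).ravel(); print('arm line',np.round(l,4), 'far end',np.round(a[a[:,0].argmax()],3))
    post=f[(f[:,2]>.03)&(f[:,2]<.24)&(f[:,0]>.66)&(f[:,0]<.75)&(f[:,1]>-.32)&(f[:,1]<-.22)]
    print('post',len(post),np.round(np.median(post,0),4) if len(post) else '')
# white labels
hsv=cv2.cvtColor(t['image'],cv2.COLOR_RGB2HSV); m=((hsv[...,1]<60)&(hsv[...,2]>170)).astype(np.uint8); m[:230]=0;m[260:]=0;m[:,:240]=0;m[:,345:]=0
k,lab,st,ce=cv2.connectedComponentsWithStats(m)
for i in range(1,k):
    if st[i,4]>40: print('label',np.round(ce[i],1),st[i],np.round(np.nanmean(W[lab==i],0),4))
# pliers
for n,C in(('t',W),('s',S)):
    f=C.reshape(-1,3); f=f[~np.isnan(f[:,0])]
    p=f[(f[:,2]>.006)&(f[:,2]<.03)&(f[:,0]>.38)&(f[:,0]<.56)&(f[:,1]>.25)&(f[:,1]<.36)]
    mu=p.mean(0); u,sv,vt=np.linalg.svd(p[:,:2]-mu[:2],full_matrices=False); d=vt[0]; d=d if d[0]<0 else -d
    pr=(p[:,:2]-mu[:2])@d; lat=(p[:,:2]-mu[:2])@[-d[1],d[0]]
    tip=p[pr>np.percentile(pr,96)].mean(0)
    print(n,'pliers mean',np.round(mu,4),'dir',np.round(d,3),np.degrees(np.arctan2(d[1],d[0])),'ext',pr.min(),pr.max(),lat.min(),lat.max(),'tip',np.round(mu[:2]+d*pr.max(),3),'orig',np.round(mu[:2]+d*(pr.max()-.07),4))
E
```

```text
t plane [-0.5789  0.0389  0.4184] 1048 slope 30.12349908017914 yaw of downhill -3.842247571010071 0.0021863189728451773
rect [ 0.5305 -0.0543] [0.29   0.2568] 85.14
[[0.38999998569488525, -0.18799999356269836], [0.6460000276565552, -0.20999999344348907], [0.6710000038146973, 0.07900000363588333], [0.41499999165534973, 0.10100000351667404]]
arm line [ 0.6681 -0.7441  0.6113 -0.1814] far end [ 0.702 -0.266  0.264]
post 33 [ 0.6775 -0.2646  0.0951]
s plane [-0.5723  0.0259  0.4097] 746 slope 29.806337419456263 yaw of downhill -2.5960501545418277 0.0022733546047624077
rect [ 0.527  -0.0525] [0.2988 0.2575] 85.53
[[0.3869999945163727, -0.19099999964237213], [0.6439999938011169, -0.21199999749660492], [0.6669999957084656, 0.0860000029206276], [0.4099999964237213, 0.10599999874830246]]
arm line [ 0.6792 -0.734   0.6255 -0.1906] far end [ 0.701 -0.26   0.249]
post 288 [ 0.688  -0.2577  0.1385]
label [260.8 240.9] [247 233  27  16 242] [0.4482 0.0443 0.166 ]
label [291.1 242.8] [278 235  26  16 273] [ 0.4401 -0.0476  0.1658]
label [321.6 244.6] [309 237  27  16 273] [ 0.4327 -0.1401  0.1656]
t pliers mean [0.4611 0.3093 0.0124] dir [-0.982  0.191] 169.01701638109313 ext -0.09995194428912584 0.08482360014374138 -0.05851225721987147 0.06965971417567314 tip [0.378 0.325] orig [0.4466 0.3121]
s pliers mean [0.4619 0.3136 0.0115] dir [-0.968  0.251] 165.47330600997898 ext -0.08092379674487359 0.08406953677639006 -0.053613552915239386 0.05999559810034574 tip [0.381 0.335] orig [0.4483 0.3172]
```

Measured so far:

| Item | Position or angle | Check |
|---|---|---|
| Box yaw | about −4.8° | |
| Box centre | (0.529, −0.054) | |
| Slope | 30° | as stated |
| Knob | (0.499, −0.054), top 0.31 | top as stated |
| Pivot | about (0.688, −0.261) | |
| Pliers | near (0.447, 0.314), nose bearing about 167° | |

I'll go up, turn, and pass over the pliers on the way to the lamp.

Request:
step_arm:
  motion:
    - {"claw": 1, "tz": -1}
    - {"claw": 1, "tz": -1, "yaw": 1}
    - {"claw": 1, "tz": -1, "yaw": 1}
    - {"claw": 1, "tz": -1, "yaw": 1}
    - {"claw": 1, "tz": -0.5, "yaw": 1}
    - {"claw": 1, "yaw": 1}
    - {"claw": 1, "yaw": 1}
    - {"claw": 1, "yaw": 1}
    - {"claw": 1, "yaw": 1}
    - {"claw": 1, "yaw": 0.4}
    - {"claw": 1, "tx": -1, "ty": 0.1}
    - {"claw": 1, "tx": -1, "ty": 0.1}
    - {"claw": 1, "tx": -1, "ty": 0.1}
    - {"claw": 1, "tx": -1, "ty": 0.1}
    - {"claw": 1, "tx": -1, "ty": 0.1}
    - {"claw": 1, "tx": -1, "ty": 0.1}
    - {"claw": 1, "tx": -1}
    - {"claw": 1, "tx": -1}
    - {"claw": 1, "tx": -1}
    - {"claw": 1, "tx": -1}

```text
validation failed for argument at $.mo...
```

```bash
cat >> h.py <<'E'
def go(x,y,z,head=None):
    """shift to world target in tool units after turning tool y to heading head (deg)"""
    s=monitor.read_state(); R=np.array(s['tcp_rot']); p=np.array(s['tool_pos'])
    h0=np.degrees(np.arctan2(R[1,1],R[0,1])); head=h0 if head is None else head
    a=np.radians(head); Y=np.array([np.cos(a),np.sin(a),0]); X=np.array([-Y[1],Y[0],0]); d=np.array([x,y,z])-p
    print('t',round(s['clock'],2),'tcp',np.round(p,4),'h',round(h0,2),'tx %.2f ty %.2f tz %.2f yaw %.2f'%(d@X/.04,d@Y/.04,-d[2]/.04,((h0-head+180)%360-180)/4),'F',np.round(s['ft_force'],1),'w',round(s['width'],4),'g',round(s['grasp_force'],1))
E
python3 - <<'E'
from h import *
go(.499,-.054,.40); go(.499,-.054,.40,42.4); snap('wrist','w1')
E
```

```text
t 0.1 tcp [0.158  0.6298 0.2176] h 75.92 tx -12.43 ty -14.51 tz -4.56 yaw 0.00 F [-0.4 -0.2 -0.4] w 0.0932 g 0.0
t 0.1 tcp [0.158  0.6298 0.2176] h 75.92 tx -18.37 ty -5.23 tz -4.56 yaw 8.38 F [-0.4 -0.2 -0.4] w 0.0932 g 0.0
```

View pics/w1.png

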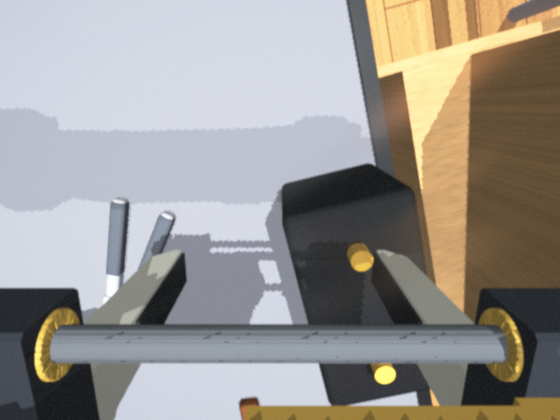

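The move was refused, probably because every row needs all five keys. The wrist view is from the start pose: the black battery box is at (350,250) and the large pliers' handles at (120,240). Retrying with complete rows.

Request:
step_arm:
  motion:
    - {"claw": 1, "tx": 0, "ty": 0, "tz": -1, "yaw": 0}
    - {"claw": 1, "tx": 0, "ty": 0, "tz": -1, "yaw": 1}
    - {"claw": 1, "tx": 0, "ty": 0, "tz": -1, "yaw": 1}
    - {"claw": 1, "tx": 0, "ty": 0, "tz": -1, "yaw": 1}
    - {"claw": 1, "tx": 0, "ty": 0, "tz": -0.5, "yaw": 1}
    - {"claw": 1, "tx": 0, "ty": 0, "tz": 0, "yaw": 1}
    - {"claw": 1, "tx": 0, "ty": 0, "tz": 0, "yaw": 1}
    - {"claw": 1, "tx": 0, "ty": 0, "tz": 0, "yaw": 1}
    - {"claw": 1, "tx": 0, "ty": 0, "tz": 0, "yaw": 1}
    - {"claw": 1, "tx": 0, "ty": 0, "tz": 0, "yaw": 0.4}
    - {"claw": 1, "tx": -1, "ty": 0.1, "tz": 0, "yaw": 0}
    - {"claw": 1, "tx": -1, "ty": 0.1, "tz": 0, "yaw": 0}
    - {"claw": 1, "tx": -1, "ty": 0.1, "tz": 0, "yaw": 0}
    - {"claw": 1, "tx": -1, "ty": 0.1, "tz": 0, "yaw": 0}
    - {"claw": 1, "tx": -1, "ty": 0.1, "tz": 0, "yaw": 0}
    - {"claw": 1, "tx": -1, "ty": 0.1, "tz": 0, "yaw": 0}
    - {"claw": 1, "tx": -1, "ty": 0, "tz": 0, "yaw": 0}
    - {"claw": 1, "tx": -1, "ty": 0, "tz": 0, "yaw": 0}
    - {"claw": 1, "tx": -1, "ty": 0, "tz": 0, "yaw": 0}
    - {"claw": 1, "tx": -1, "ty": 0, "tz": 0, "yaw": 0}

```text
clock: 2.15
tool_pos: [0.446, 0.3495, 0.3986]
tcp_rot: [[-0.674, 0.739, -0.0], [0.739, 0.674, -0.0], [0.0, -0.0, -1.0]]
ft_force: [1.5, -0.0, -0.4]
width: 0.093
grasp_force: 0.0
```

```bash
python3 - <<'E'
from h import *
go(.499,-.054,.40,42.4); snap('wrist','w2')
E
```

```text
t 2.15 tcp [0.446  0.3495 0.3986] h 42.36 tx -8.34 ty -5.82 tz -0.04 yaw -0.01 F [ 1.5 -0.  -0.4] w 0.093 g 0.0
```

View pics/w2.png

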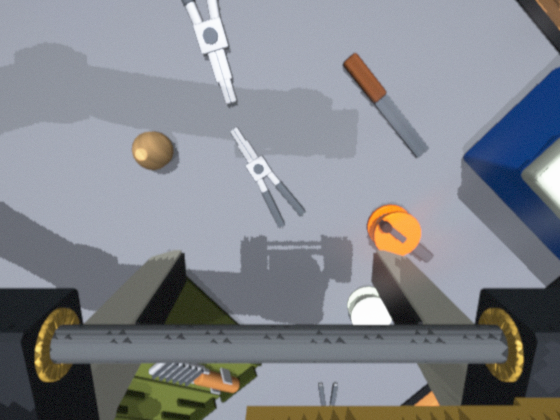

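The wrist view is clear: pliers pivot at (259,169), nose tip at (236,130), handle ends at (280,222) and (301,211), large pliers at (210,36). On to the knob.

Request:
step_arm:
  motion:
    - {"claw": 1, "tx": -0.93, "ty": -0.65, "tz": 0, "yaw": 0}
    - {"claw": 1, "tx": -0.93, "ty": -0.65, "tz": 0, "yaw": 0}
    - {"claw": 1, "tx": -0.93, "ty": -0.65, "tz": 0, "yaw": 0}
    - {"claw": 1, "tx": -0.93, "ty": -0.65, "tz": 0, "yaw": 0}
    - {"claw": 1, "tx": -0.93, "ty": -0.65, "tz": 0, "yaw": 0}
    - {"claw": 1, "tx": -0.93, "ty": -0.65, "tz": 0, "yaw": 0}
    - {"claw": 1, "tx": -0.93, "ty": -0.65, "tz": 0, "yaw": 0}
    - {"claw": 1, "tx": -0.93, "ty": -0.65, "tz": 0, "yaw": 0}
    - {"claw": 1, "tx": -0.9, "ty": -0.62, "tz": 0, "yaw": 0}
    - {"claw": 1, "tx": 0, "ty": 0, "tz": 0.5, "yaw": 0}
    - {"claw": 1, "tx": 0, "ty": 0, "tz": 0, "yaw": 0}

```text
clock: 3.3
tool_pos: [0.4962, -0.0534, 0.3766]
tcp_rot: [[-0.671, 0.741, -0.005], [0.741, 0.671, 0.001], [0.004, -0.003, -1.0]]
ft_force: [-0.7, 0.6, -0.5]
width: 0.0929
grasp_force: 0.0
```

```bash
python3 - <<'E'
from h import *
go(.499,-.054,.27,42.4)
c=snap('wrist','w3'); W=cloud(c); f=W.reshape(-1,3); f=f[~np.isnan(f[:,0])]
k=f[(f[:,2]>.29)&(f[:,2]<.325)&(np.hypot(f[:,0]-.499,f[:,1]+.054)<.03)]; print('knob',len(k),np.round(k.mean(0),4),np.round(k.min(0),4),np.round(k.max(0),4)) if len(k) else print('none')
c=load('w2')
def ray(u,v,z):
    d=c['pose'][:3,:3]@[(u-c['cx'])/c['fx'],(v-c['cy'])/c['fy'],1]; o=c['pose'][:3,3]; return o+d*(z-o[2])/d[2]
R=ray(259,169,.014);T=ray(235.5,129.5,.008);H=(ray(281,223,.007)+ray(302,212,.007))/2
d=T-R;e=R-H
print(R,T,H,np.hypot(*d[:2]),np.degrees(np.arctan2(d[1],d[0])),np.hypot(*e[:2]),np.degrees(np.arctan2(e[1],e[0])))
W=cloud(c);print(W[169,259],W[150,300])
E
```

```text
t 3.3 tcp [ 0.4962 -0.0534  0.3766] h 42.17 tx -0.06 ty 0.04 tz 2.67 yaw -0.06 F [-0.7  0.6 -0.5] w 0.0929 g 0.0
knob 1068 [ 0.4964 -0.0563  0.3073] [ 0.4862 -0.0698  0.29  ] [ 0.5092 -0.0464  0.3114]
[0.43288854 0.31875248 0.014     ] [0.36775181 0.33877685 0.008     ] [0.52393339 0.29390642 0.007     ] 0.06814521005771437 162.9115002598512 0.0943742001506207 164.73571658425973
[0.43277135 0.31901933 0.01568046] [ 0.46126424  0.38126793 -0.00105075]
```

Knob seen at (0.4975, −0.057), top 0.311, as it should be. Lowering and gripping.

Request:
step_arm:
  motion:
    - {"claw": 1, "tx": 0, "ty": -0.05, "tz": 0.9, "yaw": 0}
    - {"claw": 1, "tx": 0, "ty": 0, "tz": 0.9, "yaw": 0}
    - {"claw": 1, "tx": 0, "ty": 0, "tz": 0.85, "yaw": 0}
    - {"claw": 0.2, "tx": 0, "ty": 0, "tz": 0, "yaw": 0}
    - {"claw": 0.1, "tx": 0, "ty": 0, "tz": 0, "yaw": 0}
    - {"claw": 0, "tx": 0, "ty": 0, "tz": 0, "yaw": 0}
    - {"claw": 0, "tx": 0, "ty": 0, "tz": 0, "yaw": 0}
    - {"claw": 0, "tx": 0, "ty": 0, "tz": 0, "yaw": 0}
    - {"claw": 0, "tx": 0, "ty": 0, "tz": 0, "yaw": 0}

```text
clock: 4.25
tool_pos: [0.4965, -0.054, 0.2734]
tcp_rot: [[-0.673, 0.739, 0.001], [0.739, 0.673, 0.0], [-0.001, 0.001, -1.0]]
ft_force: [-0.4, -0.0, 0.1]
width: 0.0496
grasp_force: 0.0
```

```bash
python3 - <<'E'
from h import *
go(.451,-.409,.27,42.4+80)
p=np.array(monitor.read_state()['tool_pos']); P=np.array([.688,-.261]); d=p[:2]-P; print(np.hypot(*d),np.degrees(np.arctan2(d[1],d[0])))
E
```

```text
t 4.25 tcp [ 0.4965 -0.054   0.2734] h 42.32 tx 5.72 ty -6.88 tz 0.09 yaw -20.02 F [-0.4 -0.   0.1] w 0.0496 g 0.0
0.28199202503389864 132.76266254626697
```

Request:
step_arm:
  motion:
    - {"claw": 0, "tx": 0, "ty": 0, "tz": 0, "yaw": 0}
    - {"claw": 0, "tx": 0, "ty": 0, "tz": 0, "yaw": 0}
    - {"claw": 0, "tx": 0, "ty": 0, "tz": 0, "yaw": 0}
    - {"claw": 0, "tx": 0, "ty": 0, "tz": 0, "yaw": 0}
    - {"claw": 0, "tx": 0, "ty": 0, "tz": 0, "yaw": 0}
    - {"claw": 0, "tx": 0, "ty": -0.24, "tz": 0, "yaw": -0.5}
    - {"claw": 0, "tx": -0.017, "ty": -0.489, "tz": 0, "yaw": -1}
    - {"claw": 0, "tx": -0.017, "ty": -0.489, "tz": 0, "yaw": -1}
    - {"claw": 0, "tx": -0.017, "ty": -0.489, "tz": 0, "yaw": -1}
    - {"claw": 0, "tx": -0.017, "ty": -0.489, "tz": 0, "yaw": -1}

```text
clock: 5.25
tool_pos: [0.4404, -0.1222, 0.2726]
tcp_rot: [[-0.87, 0.493, -0.001], [0.493, 0.87, 0.001], [0.001, 0.0, -1.0]]
ft_force: [-0.6, 1.0, -0.4]
width: 0.0233
grasp_force: 30.0
```

```bash
cat > k.py <<'E'
from h import *
go(.451,-.409,.27,42.4+80)
p=np.array(monitor.read_state()['tool_pos']); P=np.array([.688,-.261]); d=p[:2]-P; print(np.hypot(*d),np.degrees(np.arctan2(d[1],d[0])))
E
python3 k.py
```

```text
t 5.25 tcp [ 0.4404 -0.1222  0.2726] h 60.47 tx 3.62 ty -6.20 tz 0.06 yaw -15.48 F [-0.6  1.  -0.4] w 0.0233 g 30.0
0.28389848584819083 150.72381664977053
```

Gripped and swinging with low force. Carrying on to a bearing of about 212°.

Request:
step_arm:
  motion:
    - {"claw": 0, "tx": -0.017, "ty": -0.489, "tz": 0, "yaw": -1}
    - {"claw": 0, "tx": -0.017, "ty": -0.489, "tz": 0, "yaw": -1}
    - {"claw": 0, "tx": -0.017, "ty": -0.489, "tz": 0, "yaw": -1}
    - {"claw": 0, "tx": -0.017, "ty": -0.489, "tz": 0, "yaw": -1}
    - {"claw": 0, "tx": -0.017, "ty": -0.489, "tz": 0, "yaw": -1}
    - {"claw": 0, "tx": -0.017, "ty": -0.489, "tz": 0, "yaw": -1}
    - {"claw": 0, "tx": -0.017, "ty": -0.489, "tz": 0, "yaw": -1}
    - {"claw": 0, "tx": -0.017, "ty": -0.489, "tz": 0, "yaw": -1}
    - {"claw": 0, "tx": -0.017, "ty": -0.489, "tz": 0, "yaw": -1}
    - {"claw": 0, "tx": -0.017, "ty": -0.489, "tz": 0, "yaw": -1}
    - {"claw": 0, "tx": -0.017, "ty": -0.489, "tz": 0, "yaw": -1}
    - {"claw": 0, "tx": -0.017, "ty": -0.489, "tz": 0, "yaw": -1}
    - {"claw": 0, "tx": -0.017, "ty": -0.489, "tz": 0, "yaw": -1}
    - {"claw": 0, "tx": -0.017, "ty": -0.489, "tz": 0, "yaw": -1}
    - {"claw": 0, "tx": 0, "ty": -0.3, "tz": 0, "yaw": -0.5}
    - {"claw": 0, "tx": 0, "ty": 0, "tz": 0, "yaw": 0}
    - {"claw": 0, "tx": 0, "ty": 0, "tz": 0, "yaw": 0}

```text
clock: 6.95
tool_pos: [0.4349, -0.3997, 0.2727]
tcp_rot: [[-0.882, -0.471, -0.006], [-0.471, 0.882, -0.004], [0.007, -0.001, -1.0]]
ft_force: [-6.9, -3.8, 1.4]
width: 0.0236
grasp_force: 30.0
```

```bash
python3 k.py
```

```text
t 6.95 tcp [ 0.4349 -0.3997  0.2727] h 118.08 tx -0.22 ty -0.41 tz 0.07 yaw -1.08 F [-6.9 -3.8  1.4] w 0.0236 g 30.0
0.2886403776345617 -151.27447956234786
```

The lamp is at a bearing of about 209°, with the grip about 350 mm right of the centre line. I'll release, lift, and go to look at the slot.

Request:
step_arm:
  motion:
    - {"claw": 0.6, "tx": 0, "ty": 0, "tz": 0, "yaw": 0}
    - {"claw": 0.6, "tx": 0, "ty": 0, "tz": 0, "yaw": 0}
    - {"claw": 0.6, "tx": 0, "ty": 0, "tz": 0, "yaw": 0}
    - {"claw": 0.6, "tx": 0, "ty": 0, "tz": 0, "yaw": 0}
    - {"claw": 0.6, "tx": 0, "ty": 0, "tz": -0.6, "yaw": 0}
    - {"claw": 0.6, "tx": 0, "ty": 0, "tz": -1, "yaw": 0}
    - {"claw": 0.6, "tx": 0, "ty": 0, "tz": -1, "yaw": 0}
    - {"claw": 0.8, "tx": 0, "ty": 0, "tz": -0.6, "yaw": 1}
    - {"claw": 0.8, "tx": 0, "ty": 0, "tz": 0, "yaw": 2}

```text
refused, turn out of range in row 9
```

Request:
step_arm:
  motion:
    - {"claw": 0.6, "tx": 0, "ty": 0, "tz": 0, "yaw": 0}
    - {"claw": 0.6, "tx": 0, "ty": 0, "tz": 0, "yaw": 0}
    - {"claw": 0.6, "tx": 0, "ty": 0, "tz": 0, "yaw": 0}
    - {"claw": 0.6, "tx": 0, "ty": 0, "tz": 0, "yaw": 0}
    - {"claw": 0.6, "tx": 0, "ty": 0, "tz": -0.6, "yaw": 0}
    - {"claw": 0.6, "tx": 0, "ty": 0, "tz": -1, "yaw": 0}
    - {"claw": 0.6, "tx": 0, "ty": 0, "tz": -1, "yaw": 0}
    - {"claw": 0.8, "tx": 0, "ty": 0, "tz": -0.6, "yaw": 1}
    - {"claw": 0.8, "tx": 0, "ty": 0, "tz": 0, "yaw": 1}
    - {"claw": 0.8, "tx": 0, "ty": 0, "tz": 0, "yaw": 1}
    - {"claw": 0.8, "tx": 0, "ty": 0, "tz": 0, "yaw": 1}
    - {"claw": 0.8, "tx": 0, "ty": 0, "tz": 0, "yaw": 1}
    - {"claw": 0.8, "tx": 0, "ty": 0, "tz": 0, "yaw": 1}
    - {"claw": 0.8, "tx": 0, "ty": 0, "tz": 0, "yaw": 1}
    - {"claw": 0.8, "tx": 0, "ty": 0, "tz": 0, "yaw": 1}
    - {"claw": 0.8, "tx": 0, "ty": 0, "tz": 0, "yaw": 0.2}

```text
clock: 8.55
tool_pos: [0.4393, -0.3956, 0.4006]
tcp_rot: [[-0.997, 0.078, 0.0], [0.078, 0.997, 0.0], [-0.0, 0.0, -1.0]]
ft_force: [0.1, 0.1, 0.2]
width: 0.0747
grasp_force: 0.0
```

```bash
python3 - <<'E'
from h import *
go(.66,-.15,.40,85.2)
E
```

```text
t 8.55 tcp [ 0.4393 -0.3956  0.4006] h 85.53 tx -4.98 ty 6.58 tz 0.02 yaw 0.08 F [0.1 0.1 0.2] w 0.0747 g 0.0
```

Request:
step_arm:
  motion:
    - {"claw": 1, "tx": -0.71, "ty": 0.94, "tz": 0, "yaw": 0}
    - {"claw": 1, "tx": -0.71, "ty": 0.94, "tz": 0, "yaw": 0}
    - {"claw": 1, "tx": -0.71, "ty": 0.94, "tz": 0, "yaw": 0}
    - {"claw": 1, "tx": -0.71, "ty": 0.94, "tz": 0, "yaw": 0}
    - {"claw": 1, "tx": -0.71, "ty": 0.94, "tz": 0, "yaw": 0}
    - {"claw": 1, "tx": -0.71, "ty": 0.94, "tz": 0, "yaw": 0}
    - {"claw": 1, "tx": -0.71, "ty": 0.94, "tz": 0, "yaw": 0.08}
    - {"claw": 1, "tx": 0, "ty": 0, "tz": 0, "yaw": 0}
    - {"claw": 1, "tx": 0, "ty": 0, "tz": 0, "yaw": 0}

```text
clock: 9.45
tool_pos: [0.6583, -0.1476, 0.3996]
tcp_rot: [[-0.997, 0.08, -0.002], [0.08, 0.997, 0.0], [0.002, -0.0, -1.0]]
ft_force: [-0.0, -1.4, 0.0]
width: 0.0931
grasp_force: 0.0
```

```bash
python3 - <<'E'
from h import *
go(.433,.319,.25,74); snap('wrist','w4'); snap('top','t4')
E
```

```text
t 9.45 tcp [ 0.6583 -0.1476  0.3996] h 85.43 tx 8.63 ty 9.66 tz 3.74 yaw 2.86 F [-0.  -1.4  0. ] w 0.0931 g 0.0
```

View pics/w4.png

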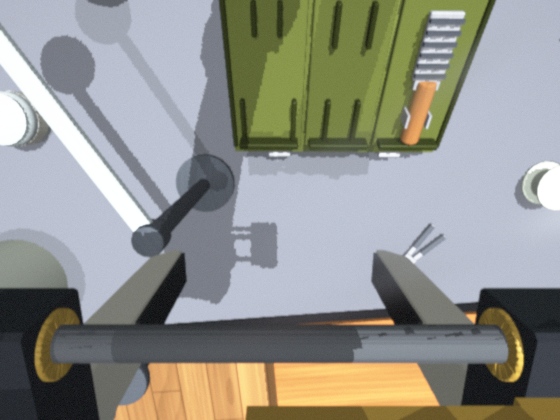

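The slot is fully visible here: nose guides at (254,18) and (280,18), handle guides at (243,120) and (297,120), ledge at about row 145. I'll measure it from the heights above the slope plane.

```bash
python3 - <<'E'
from h import *
for n in('w4','t4','t0'):
    W=cloud(load(n)); f=W.reshape(-1,3); f=f[~np.isnan(f[:,0])]
    bx=np.array([.9965,-.0837]); by=np.array([.0837,.9965]); C=np.array([.529,-.0535])
    X=(f[:,:2]-C)@bx; Y=(f[:,:2]-C)@by
    m=(X>-.05)&(X<.13)&(Y<-.055)&(Y>-.135)&(f[:,2]>.02)&(f[:,2]<.19); X=X[m];Y=Y[m];Z=f[m,2]
    q=np.ones(len(X),bool); A=np.c_[X,Y,np.ones(len(X))]
    for _ in range(8):
        c=np.linalg.lstsq(A[q],Z[q],rcond=None)[0]; r=Z-A@c; q=np.abs(r)<.003
    h=r*np.cos(np.arctan(c[0])); th=np.radians(30); 
    # foot-of-normal slope coordinate (downhill positive), as horizontal x on the floor
    Xf=X-h*np.sin(th)
    print(n,len(X),'plane',np.round(c,4),np.degrees(np.arctan(c[0])),'sd',r[q].std())
    g=(h>.006)&(h<.016)
    for nm,mm in(('nose',g&(Xf<.02)&(abs(Y+.095)<.022)),('handle',g&(Xf>.03)&(Xf<.1)),('ledge',(h>.012)&(Xf>.08))):
        if mm.sum()<5: print(nm,'few');continue
        y=Y[mm]; mid=(y.min()+y.max())/2; L=y<mid
        print(nm,mm.sum(),'Xf',np.round(np.percentile(Xf[mm],[0,2,98,100]),4),'Y lo',np.round([y[L].min(),np.median(y[L]),y[L].max()],4),'Y hi',np.round([y[~L].min(),np.median(y[~L]),y[~L].max()],4))
        if nm!='ledge' :
            for s in(L,~L): print('  line slope deg',np.degrees(np.polyfit(Xf[mm][s],y[s],1)[0]))
    T=load(n)['z_map'].shape
E
```

```text
w4 10073 plane [-0.5773  0.0007  0.1098] -29.999039516498176 sd 0.0009449146694729723
nose 407 Xf [-0.0499 -0.0494 -0.0204 -0.0199] Y lo [-0.1139 -0.1107 -0.1078] Y hi [-0.0853 -0.0831 -0.0799]
  line slope deg 0.21751533698155157
  line slope deg -1.1189515169615414
handle 614 Xf [0.047  0.0476 0.0995 0.1   ] Y lo [-0.1349 -0.1286 -0.0976] Y hi [-0.0964 -0.0656 -0.058 ]
  line slope deg 16.697946914246053
  line slope deg -16.08639536644792
ledge 475 Xf [0.0808 0.0843 0.1047 0.1054] Y lo [-0.1347 -0.1179 -0.0975] Y hi [-0.0963 -0.0758 -0.058 ]
t4 0 plane [0. 0. 0.] 0.0 sd nan
nose few
handle few
ledge few
t0 1023 plane [-0.574  -0.0017  0.1112] -29.855713480659873 sd 0.0015995016435607931
nose 40 Xf [-0.0505 -0.0499 -0.0203 -0.0203] Y lo [-0.1104 -0.1075 -0.0983] Y hi [-0.0858 -0.0819 -0.0786]
  line slope deg 3.843855271226719
  line slope deg -1.4011732303540991
handle 67 Xf [0.0458 0.0482 0.0995 0.0999] Y lo [-0.1344 -0.1299 -0.1016] Y hi [-0.0978 -0.0652 -0.0614]
  line slope deg 6.237987328697708
  line slope deg -22.413321383354326
ledge 58 Xf [0.0829 0.0857 0.1062 0.1086] Y lo [-0.1307 -0.1009 -0.0943] Y hi [-0.0936 -0.0726 -0.0573]
  ret = _var(a, axis=axis, dtype=dtype, out=out, ddof=ddof,
  arrmean = um.true_divide(arrmean, div, out=arrmean,
  ret = ret.dtype.type(ret / rcount)
```

```bash
python3 - <<'E'
from h import *
W=cloud(load('w4')); f=W.reshape(-1,3); f=f[~np.isnan(f[:,0])]
bx=np.array([.9965,-.0837]); by=np.array([.0837,.9965]); C=np.array([.529,-.0535])
X=(f[:,:2]-C)@bx; Y=(f[:,:2]-C)@by
m=(X>.05)&(X<.14)&(abs(Y+.097)<.02)&(f[:,2]>.02); X=X[m];Y=Y[m];Z=f[m,2]
h=(Z-(-.5773*X+.0007*Y+.1098))*np.cos(np.pi/6); Xf=X-h*.5
i=np.argsort(X)
for a in np.arange(.072,.13,.003):
    s=(Xf>a)&(Xf<a+.003)
    if s.any(): print(round(a,3),s.sum(),np.round(np.percentile(h[s],[5,50,95]),4))
W=cloud(load('s0')); 
sx,y=.006,-.097
w=C+sx*bx+y*by; print('seat',w,-.5773*sx+.1098); 
t=sx-.0606; print('tip',C+t*bx+y*by,-.5773*t+.1098)
E
```

```text
0.072 70 [-0.0011 -0.0002  0.0014]
0.075 65 [-0.0015  0.0001  0.0011]
0.078 69 [-0.0012  0.0001  0.0008]
0.081 68 [-0.0013 -0.0001  0.0012]
0.084 64 [-0.0015 -0.      0.0009]
0.087 63 [-0.0013  0.0001  0.0013]
0.09 68 [-0.0015  0.0002  0.0012]
0.093 59 [-0.0008  0.0001  0.0012]
0.096 234 [-0.0006  0.0083  0.0193]
0.099 137 [-0.0004  0.0183  0.0209]
0.102 58 [0.0187 0.0196 0.0207]
0.105 3 [0.0183 0.0186 0.0186]
0.12 2 [-0.0074 -0.0072 -0.0069]
0.123 84 [-0.0096 -0.0083 -0.0021]
0.126 29 [-0.0074 -0.0021 -0.0009]
0.129 8 [-0.0038 -0.0028 -0.0024]
seat [ 0.5268601 -0.1506627] 0.10633619999999999
tip [ 0.4664722  -0.14559048] 0.14132058
```

The seat comes out at (0.527, −0.151, 0.106), and the nose guides and ledge agree on it to 1 mm. Now to the pliers.

Request:
step_arm:
  motion:
    - {"claw": 1, "tx": 0.545, "ty": 0.932, "tz": 0, "yaw": 0}
    - {"claw": 1, "tx": 0.545, "ty": 0.932, "tz": 0, "yaw": 0}
    - {"claw": 1, "tx": 0.545, "ty": 0.932, "tz": 0, "yaw": 0}
    - {"claw": 1, "tx": 0.545, "ty": 0.932, "tz": 0, "yaw": 0}
    - {"claw": 1, "tx": 0.545, "ty": 0.932, "tz": 0, "yaw": 0}
    - {"claw": 1, "tx": 0.545, "ty": 0.932, "tz": 0, "yaw": 0}
    - {"claw": 1, "tx": 0.545, "ty": 0.932, "tz": 0, "yaw": 0}
    - {"claw": 1, "tx": 0.545, "ty": 0.932, "tz": 0, "yaw": 0}
    - {"claw": 1, "tx": 0.545, "ty": 0.932, "tz": 0, "yaw": 0}
    - {"claw": 1, "tx": 0.545, "ty": 0.932, "tz": 0, "yaw": 0}
    - {"claw": 1, "tx": 0.545, "ty": 0.932, "tz": 0, "yaw": 0}
    - {"claw": 1, "tx": 0.545, "ty": 0.932, "tz": 0, "yaw": 0}
    - {"claw": 1, "tx": 0, "ty": 0, "tz": 1, "yaw": 0.95}
    - {"claw": 1, "tx": 0, "ty": 0, "tz": 1, "yaw": 0.95}
    - {"claw": 1, "tx": 0, "ty": 0, "tz": 1, "yaw": 0.95}
    - {"claw": 1, "tx": 0, "ty": 0, "tz": 1, "yaw": 0}
    - {"claw": 1, "tx": 0, "ty": 0, "tz": 1, "yaw": 0}
    - {"claw": 1, "tx": 0, "ty": 0, "tz": 0.5, "yaw": 0}
    - {"claw": 1, "tx": 0, "ty": 0, "tz": 0, "yaw": 0}

```text
clock: 11.45
tool_pos: [0.4335, 0.3154, 0.1785]
tcp_rot: [[-0.959, 0.282, -0.004], [0.282, 0.959, -0.005], [0.003, -0.006, -1.0]]
ft_force: [-0.9, -0.2, 0.1]
width: 0.0928
grasp_force: 0.0
```

```bash
python3 - <<'E'
from h import *
go(.433,.319,.0055,74); snap('wrist','w5')
E
```

```text
t 11.45 tcp [0.4335 0.3154 0.1785] h 73.64 tx 0.04 ty 0.08 tz 4.32 yaw -0.09 F [-0.9 -0.2  0.1] w 0.0928 g 0.0
```

View pics/w5.png

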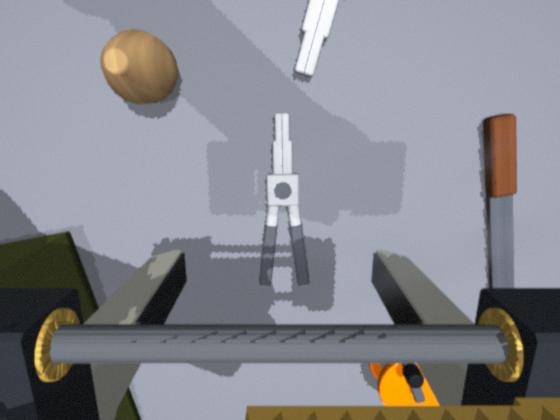

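The pliers stand straight in the view: rivet (283,190), tip (282,115), handle ends (266,283) and (302,283). Computing the fine alignment.

```bash
python3 - <<'E'
from h import *
c=load('w5'); W=cloud(c)
f=W[100:300,235:330].reshape(-1,3); f=f[~np.isnan(f[:,0])]; p=f[(f[:,2]>.006)&(f[:,2]<.03)]
def ray(u,v,z):
    d=c['pose'][:3,:3]@[(u-c['cx'])/c['fx'],(v-c['cy'])/c['fy'],1]; o=c['pose'][:3,3]; return o+d*(z-o[2])/d[2]
R=ray(283,190,.014);T=ray(282,114.5,.011);H=(ray(266,284,.012)+ray(302,284,.012))/2
d=T-R;e=T-H
print(R,T,H,np.hypot(*d[:2]),np.degrees(np.arctan2(d[1],d[0])),np.hypot(*e[:2]),np.degrees(np.arctan2(e[1],e[0])),W[190,283])
b=p[p[:,2]>.0125]; r=cv2.minAreaRect(b[:,:2].astype(np.float32)); print('block',r, np.median(b,0))
print('rivet depth',W[186:195,279:288].reshape(-1,3).mean(0))
go(*R[:2],.0055,np.degrees(np.arctan2(e[1],e[0]))-90)
E
```

```text
[0.431419  0.3192159 0.014    ] [0.3659396  0.33736993 0.011     ] [0.52533496 0.29293123 0.012     ] 0.06794939388717867 164.50407366656594 0.165474095874576 164.42177071101156 [0.43088694 0.31935676 0.01649385]
block ((0.44662585854530334, 0.3159600794315338), (0.0483708456158638, 0.1678217500448227), 73.66473388671875) [0.4404039  0.31579136 0.01336468]
rivet depth [0.43104678 0.31931361 0.01575767]
t 11.5 tcp [0.4348 0.3166 0.1805] h 73.66 tx 0.10 ty 0.04 tz 4.37 yaw -0.19 F [-0.2  0.8  0.1] w 0.0931 g 0.0
```

Request:
step_arm:
  motion:
    - {"claw": 1, "tx": 0.08, "ty": 0.05, "tz": 0.8, "yaw": -0.19}
    - {"claw": 1, "tx": 0, "ty": 0, "tz": 1, "yaw": 0}
    - {"claw": 1, "tx": 0, "ty": 0, "tz": 1, "yaw": 0}
    - {"claw": 1, "tx": 0, "ty": 0, "tz": 0.7, "yaw": 0}
    - {"claw": 0.6, "tx": 0, "ty": 0, "tz": 0.4, "yaw": 0}
    - {"claw": 0.6, "tx": 0, "ty": 0, "tz": 0.3, "yaw": 0}
    - {"claw": 0.5, "tx": 0, "ty": 0, "tz": 0.15, "yaw": 0}
    - {"claw": 0.5, "tx": 0, "ty": 0, "tz": 0, "yaw": 0}
    - {"claw": 0.5, "tx": 0, "ty": 0, "tz": 0, "yaw": 0}

```text
clock: 12.4
tool_pos: [0.4328, 0.3218, 0.0078]
tcp_rot: [[-0.964, 0.266, 0.002], [0.266, 0.964, 0.001], [-0.001, 0.002, -1.0]]
ft_force: [0.3, -0.5, -0.3]
width: 0.0577
grasp_force: 0.0
```

```bash
python3 - <<'E'
from h import *
go(.4313,.3195,.0055,74.45)
E
```

```text
t 12.4 tcp [0.4328 0.3218 0.0078] h 74.55 tx 0.02 ty -0.07 tz 0.06 yaw 0.02 F [ 0.3 -0.5 -0.3] w 0.0577 g 0.0
```

Request:
step_arm:
  motion:
    - {"claw": 0.3, "tx": 0.02, "ty": -0.05, "tz": 0.03, "yaw": 0}
    - {"claw": 0.2, "tx": 0, "ty": 0, "tz": 0, "yaw": 0}
    - {"claw": 0.1, "tx": 0, "ty": 0, "tz": 0, "yaw": 0}
    - {"claw": 0, "tx": 0, "ty": 0, "tz": 0, "yaw": 0}
    - {"claw": 0, "tx": 0, "ty": 0, "tz": 0, "yaw": 0}
    - {"claw": 0, "tx": 0, "ty": 0, "tz": 0, "yaw": 0}
    - {"claw": 0, "tx": 0, "ty": 0, "tz": 0, "yaw": 0}
    - {"claw": 0, "tx": 0, "ty": 0, "tz": 0, "yaw": 0}

```text
clock: 13.2
tool_pos: [0.4306, 0.3195, 0.0057]
tcp_rot: [[-0.964, 0.266, 0.0], [0.266, 0.964, -0.0], [-0.0, -0.0, -1.0]]
ft_force: [-1.5, -1.6, 4.8]
width: 0.0295
grasp_force: 30.0
```

```bash
python3 - <<'E'
from h import *
go(.4313,.3195,.0055,74.45); snap('wrist','w6'); go(.527,-.151,.3,85.2)
E
```

```text
t 13.2 tcp [0.4306 0.3195 0.0057] h 74.55 tx -0.02 ty 0.00 tz 0.01 yaw 0.03 F [-1.5 -1.6  4.8] w 0.0295 g 30.0
t 13.25 tcp [0.4306 0.3195 0.0057] h 74.55 tx -3.39 ty -11.52 tz -7.36 yaw -2.66 F [-1.9 -0.3  4.6] w 0.03 g 30.0
```

View pics/w6.png

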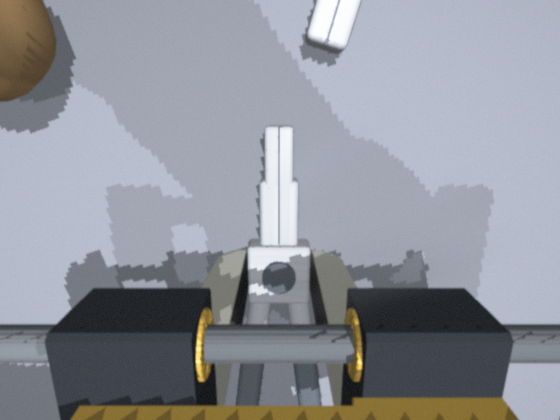

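The grip is on the pivot block (30 mm), with the rivet centred at (278,276) and the nose straight up the image. Lifting, turning and carrying it over the slot.

Request:
step_arm:
  motion:
    - {"claw": 0, "tx": 0, "ty": 0, "tz": -0.3, "yaw": 0}
    - {"claw": 0, "tx": 0, "ty": 0, "tz": -0.6, "yaw": 0}
    - {"claw": 0, "tx": 0, "ty": 0, "tz": -0.9, "yaw": 0}
    - {"claw": 0, "tx": 0, "ty": 0, "tz": -0.9, "yaw": 0}
    - {"claw": 0, "tx": 0, "ty": 0, "tz": -0.9, "yaw": 0}
    - {"claw": 0, "tx": 0, "ty": 0, "tz": -0.9, "yaw": 0}
    - {"claw": 0, "tx": 0, "ty": 0, "tz": -0.9, "yaw": -0.66}
    - {"claw": 0, "tx": 0, "ty": 0, "tz": -0.9, "yaw": -1}
    - {"claw": 0, "tx": 0, "ty": 0, "tz": -0.3, "yaw": -1}

```text
clock: 14.15
tool_pos: [0.4318, 0.3206, 0.2735]
tcp_rot: [[-0.997, 0.081, 0.006], [0.081, 0.997, 0.004], [-0.005, 0.005, -1.0]]
ft_force: [-0.0, 0.2, -3.1]
width: 0.0296
grasp_force: 30.0
```

Request:
step_arm:
  motion:
    - {"claw": 0, "tx": -0.13, "ty": -0.4, "tz": 0, "yaw": 0}
    - {"claw": 0, "tx": -0.26, "ty": -0.82, "tz": 0, "yaw": 0}
    - {"claw": 0, "tx": -0.26, "ty": -0.82, "tz": 0, "yaw": 0}
    - {"claw": 0, "tx": -0.26, "ty": -0.82, "tz": 0, "yaw": 0}
    - {"claw": 0, "tx": -0.26, "ty": -0.82, "tz": 0, "yaw": 0}
    - {"claw": 0, "tx": -0.26, "ty": -0.82, "tz": 0, "yaw": 0}
    - {"claw": 0, "tx": -0.26, "ty": -0.82, "tz": 0, "yaw": 0}
    - {"claw": 0, "tx": -0.26, "ty": -0.82, "tz": 0, "yaw": 0}
    - {"claw": 0, "tx": -0.26, "ty": -0.82, "tz": 0, "yaw": 0}
    - {"claw": 0, "tx": -0.26, "ty": -0.82, "tz": 0, "yaw": 0}
    - {"claw": 0, "tx": -0.26, "ty": -0.82, "tz": 0, "yaw": 0}
    - {"claw": 0, "tx": -0.26, "ty": -0.82, "tz": 0, "yaw": 0}
    - {"claw": 0, "tx": -0.26, "ty": -0.82, "tz": 0, "yaw": 0}
    - {"claw": 0, "tx": -0.26, "ty": -0.82, "tz": 0, "yaw": 0}
    - {"claw": 0, "tx": -0.13, "ty": -0.44, "tz": 0, "yaw": 0}
    - {"claw": 0, "tx": 0, "ty": 0, "tz": 0.5, "yaw": 0}
    - {"claw": 0, "tx": 0, "ty": 0, "tz": 0.8, "yaw": 0}
    - {"claw": 0, "tx": 0, "ty": 0, "tz": 0.8, "yaw": 0}
    - {"claw": 0, "tx": 0, "ty": 0, "tz": 0.4, "yaw": 0}
    - {"claw": 0, "tx": 0, "ty": 0, "tz": 0, "yaw": 0}

```text
clock: 16.15
tool_pos: [0.5347, -0.15, 0.1667]
tcp_rot: [[-0.996, 0.083, -0.007], [0.083, 0.997, 0.002], [0.007, 0.001, -1.0]]
ft_force: [0.2, 0.5, -3.0]
width: 0.0295
grasp_force: 30.0
```

```bash
python3 - <<'E'
from h import *
c=load('w6')
def ray(c,u,v,z):
    d=c['pose'][:3,:3]@[(u-c['cx'])/c['fx'],(v-c['cy'])/c['fy'],1]; o=c['pose'][:3,3]; return o+d*(z-o[2])/d[2]
a=np.radians(74.55); X=np.array([-np.sin(a),np.cos(a)]);Y=np.array([np.cos(a),np.sin(a)]);P=np.array([.4306,.3195])
for u,v,z in((278,276,.015),(279,127,.0125),(248,247,.014),(309,247,.014)):
    d=ray(c,u,v,z)[:2]-P; print('tool xy',d@X,d@Y)
go(.5363,-.1515,.2,85.2); snap('wrist','w7')
E
```

```text
tool xy -0.00015880031296441595 -0.00021004867932745988
tool xy 0.06845062994839221 0.00030487907727471536
tool xy 0.01413372842670844 -0.014137627572533413
tool xy 0.01411661864016452 0.01421448047639243
t 16.15 tcp [ 0.5347 -0.15    0.1667] h 85.21 tx -0.04 ty -0.03 tz -0.83 yaw 0.00 F [ 0.2  0.5 -3. ] w 0.0295 g 30.0
```

View pics/w7.png

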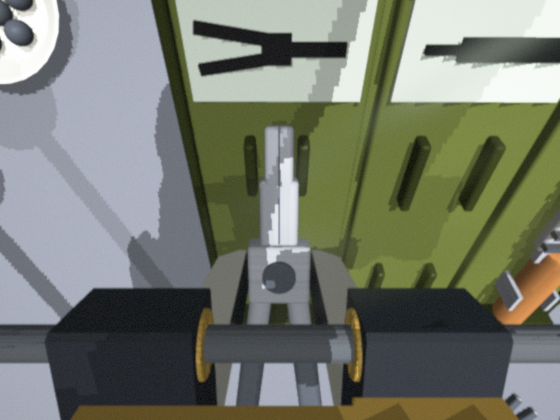

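Held level with the nose tip at (279,127), between the nose guides at (250,165) and (303,165). Checking the lateral position relative to the guides from this closer view.

```bash
python3 - <<'E'
from h import *
c=load('w7'); W=cloud(c); s=monitor.read_state(); p=np.array(s['tool_pos']); R=np.array(s['tcp_rot'])
a=np.radians(85.2); bx=np.array([np.sin(a),-np.cos(a)]); by=np.array([np.cos(a),np.sin(a)])
f=W.reshape(-1,3); f=f[~np.isnan(f[:,0])]; x=(f[:,:2]-p[:2])@bx; y=(f[:,:2]-p[:2])@by; z=f[:,2]
m=(x<-.02)&(x>-.13)&(abs(y)<.04)&(z>.08); x,y,z=x[m],y[m],z[m]
q=(z<p[2]-.012-.0)&(x>-.08); A=np.c_[x,y,np.ones(len(x))]; pl=(-.5773*(x+(p[:2]-[.529,-.0535])@bx)+.1098)
r=(z-pl)*.866; q=abs(r)<.004; k=np.linalg.lstsq(A[q],z[q],rcond=None)[0]; r=(z-A@k)*.866; print('plane',k,'at mapped',np.median(r[q]), 'height under TCP',k[2],'expected',-.5773*((p[:2]-[.529,-.0535])@bx)+.1098)
g=(r>.006)&(r<.0135)&(abs(y)>.008)&(abs(y)<.02); xf=x-r*.5
for sgn in(-1,1):
    t=g&(y*sgn>0); print('guide',sgn,t.sum(),'y',np.percentile(y[t],[2,50,98]),'xf',np.percentile(xf[t],[1,99]))
n=(r>.016)&(abs(y)<.013)
for x0 in(-.068,-.05,-.03):
    t=n&(abs(x-x0)<.004); print('nose',x0,t.sum(),y[t].min(),y[t].max(),np.median(z[t])-p[2])
E
```

```text
plane [-0.63012226  0.00090246  0.0982595 ] at mapped 5.062331367282491e-05 height under TCP 0.09825950180702703 expected 0.10098113437365863
guide -1 626 y [-0.01752086 -0.01442095 -0.01172119] xf [-0.06495889 -0.03629403]
guide 1 577 y [0.01028452 0.01323054 0.0161156 ] xf [-0.06486853 -0.03633065]
nose -0.068 439 -0.005948802136763285 0.006840327242713912 0.004278599929270516
nose -0.05 522 -0.007186669825842569 0.007612627419544752 0.004266783957483866
nose -0.03 5175 -0.012995412276079771 0.012990985827703744 0.09877140641909071
```

Consistent: seat 9.5 mm uphill of the TCP, as the arc plan wants, with a 0.9 mm lateral correction. Lowering until the nose touches.

Request:
step_arm:
  motion:
    - {"claw": 0, "tx": 0, "ty": -0.02, "tz": 0.15, "yaw": 0}
    - {"claw": 0, "tx": 0, "ty": 0, "tz": 0.15, "yaw": 0}
    - {"claw": 0, "tx": 0, "ty": 0, "tz": 0.1, "yaw": 0}
    - {"claw": 0, "tx": 0, "ty": 0, "tz": 0.1, "yaw": 0}
    - {"claw": 0, "tx": 0, "ty": 0, "tz": 0.1, "yaw": 0}
    - {"claw": 0, "tx": 0, "ty": 0, "tz": 0, "yaw": 0}

```text
clock: 16.8
tool_pos: [0.5372, -0.1518, 0.1452]
tcp_rot: [[-0.997, 0.084, -0.0], [0.084, 0.997, -0.0], [0.0, -0.0, -1.0]]
ft_force: [-0.2, 0.0, -1.6]
width: 0.0296
grasp_force: 30.0
```

```bash
python3 -c "
from h import *
go(.5315,-.151,.111,85.2)"
```

```text
t 16.8 tcp [ 0.5372 -0.1518  0.1452] h 85.21 tx 0.14 ty 0.01 tz 0.85 yaw 0.00 F [-0.2  0.  -1.6] w 0.0296 g 30.0
```

Request:
step_arm:
  motion:
    - {"claw": 0, "tx": 0, "ty": 0, "tz": 0.1, "yaw": 0}
    - {"claw": 0, "tx": 0, "ty": 0, "tz": 0.1, "yaw": 0}
    - {"claw": 0, "tx": 0.01, "ty": 0, "tz": 0.1, "yaw": 0}
    - {"claw": 0, "tx": 0.01, "ty": 0, "tz": 0.1, "yaw": 0}
    - {"claw": 0, "tx": 0, "ty": 0, "tz": 0, "yaw": 0}

```text
clock: 17.3
tool_pos: [0.5377, -0.1519, 0.1294]
tcp_rot: [[-0.997, 0.083, 0.003], [0.083, 0.997, -0.001], [-0.003, -0.0, -1.0]]
ft_force: [4.2, 0.7, -0.2]
width: 0.0295
grasp_force: 30.0
```

```bash
python3 -c "
from h import *
go(.5315,-.151,.111,85.2);snap('wrist','w8')"
```

```text
t 17.3 tcp [ 0.5377 -0.1519  0.1294] h 85.21 tx 0.16 ty 0.01 tz 0.46 yaw 0.00 F [ 4.2  0.7 -0.2] w 0.0295 g 30.0
```

View pics/w8.png

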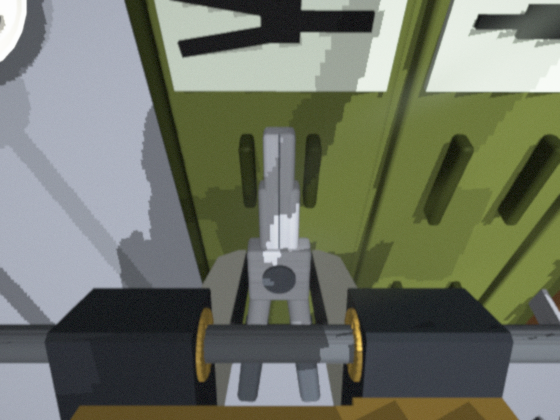

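The pliers are tilting with the slope, the nose is between the guides, and the force is only about 4 N. Continuing the arc.

Request:
step_arm:
  motion:
    - {"claw": 0, "tx": 0.02, "ty": 0, "tz": 0.1, "yaw": 0}
    - {"claw": 0, "tx": 0.03, "ty": 0, "tz": 0.1, "yaw": 0}
    - {"claw": 0, "tx": 0.04, "ty": 0, "tz": 0.1, "yaw": 0}
    - {"claw": 0, "tx": 0.03, "ty": 0, "tz": 0.08, "yaw": 0}
    - {"claw": 0, "tx": 0, "ty": 0, "tz": 0, "yaw": 0}

```text
clock: 17.85
tool_pos: [0.5313, -0.1513, 0.1138]
tcp_rot: [[-0.997, 0.084, -0.001], [0.084, 0.997, 0.0], [0.001, -0.0, -1.0]]
ft_force: [4.4, 0.4, 0.5]
width: 0.0296
grasp_force: 30.0
```

```bash
cat > m.py <<'E'
from h import *
import sys
go(.5315,-.151,.111,85.2); c=snap('wrist',sys.argv[1]); W=cloud(c)
s=monitor.read_state(); p=np.array(s['tool_pos'])
a=np.radians(85.2); bx=np.array([np.sin(a),-np.cos(a)]); by=np.array([np.cos(a),np.sin(a)])
f=W.reshape(-1,3); f=f[~np.isnan(f[:,0])]; x=(f[:,:2]-p[:2])@bx; y=(f[:,:2]-p[:2])@by; z=f[:,2]
m=(x<.0)&(x>-.1)&(abs(y)<.04)&(z>.08)&(z<.175); x,y,z=x[m],y[m],z[m]
pl=(-.5773*(x+(p[:2]-[.529,-.0535])@bx)+.1098); r=(z-pl)*.866; q=(abs(y)>.02)&(abs(r)<.005)&(x<-.025); off=np.median(r[q]); r-=off; xf=x-r*.5
g=(r>.006)&(r<.0135)&(abs(y)>.0095)&(abs(y)<.02)&(x<-.025)
for sg in(-1,1):
    t=g&(y*sg>0); print('guide',t.sum(),np.median(y[t]),np.percentile(xf[t],[1,99]))
n=(abs(y)<.005)&(r>.0045)
print('off',off,'tip xf',np.percentile(xf[n],[0,.5]))
for x0 in(-.06,-.05,-.04,-.03,-.012):
    t=n&(abs(xf-x0)<.003)
    if t.any(): print('top height above slope',x0,np.median(r[t]),np.median(y[t]))
E
python3 m.py w9
```

```text
t 17.85 tcp [ 0.5313 -0.1513  0.1138] h 85.21 tx -0.00 ty 0.01 tz 0.07 yaw 0.00 F [4.4 0.4 0.5] w 0.0296 g 30.0
guide 1070 -0.013154874784115731 [-0.07035597 -0.03116967]
guide 1071 0.014061103857781374 [-0.09712981 -0.03101889]
off 0.0004377090659729179 tip xf [-0.10324386 -0.10234992]
top height above slope -0.06 0.011307338572270644 -7.983469803431761e-05
top height above slope -0.05 0.011844024946185971 0.0002698266902290313
top height above slope -0.04 0.012252399607268304 -0.00013367713898828772
top height above slope -0.03 0.01277569077611987 -0.0001644154516678656
top height above slope -0.012 0.015828067342544796 -0.00020774961818129795
```

The pliers are almost flush (nose top 11–13 mm above the slope) and the seat is exactly 5 mm uphill of the TCP. One last small press, then I'll check the tip before letting go.

Request:
step_arm:
  motion:
    - {"claw": 0, "tx": 0.01, "ty": 0, "tz": 0.05, "yaw": 0}
    - {"claw": 0, "tx": 0, "ty": 0, "tz": 0.02, "yaw": 0}
    - {"claw": 0, "tx": 0, "ty": 0, "tz": 0, "yaw": 0}
    - {"claw": 0, "tx": 0, "ty": 0, "tz": 0, "yaw": 0}

```text
clock: 18.3
tool_pos: [0.5304, -0.1512, 0.1114]
tcp_rot: [[-0.996, 0.084, -0.002], [0.084, 0.996, 0.0], [0.002, 0.0, -1.0]]
ft_force: [1.6, 0.8, 1.6]
width: 0.0296
grasp_force: 30.0
```

```bash
sed -i 's/n=(abs(y)<.005)&(r>.0045)/n=(abs(y)<.005)\&(r>.0045)\&(x>-.075)/' m.py; python3 m.py w10
```

```text
t 18.3 tcp [ 0.5304 -0.1512  0.1114] h 85.19 tx -0.03 ty 0.01 tz 0.01 yaw -0.00 F [1.6 0.8 1.6] w 0.0296 g 30.0
guide 1069 -0.013221352101012192 [-0.05930452 -0.03084918]
guide 1071 0.01406665013487472 [-0.09636958 -0.03076001]
off 0.0006514228487268597 tip xf [-0.06401522 -0.06346465]
top height above slope -0.06 0.010629766911111262 0.00024729833589995213
top height above slope -0.05 0.011062466714061497 0.00024226543064561314
top height above slope -0.04 0.01106394334481351 -0.00015946321521021802
top height above slope -0.03 0.011063481278373458 -0.00018503839705880372
top height above slope -0.012 0.012925309030189423 0.00021957139574631194
```

View pics/w10.png

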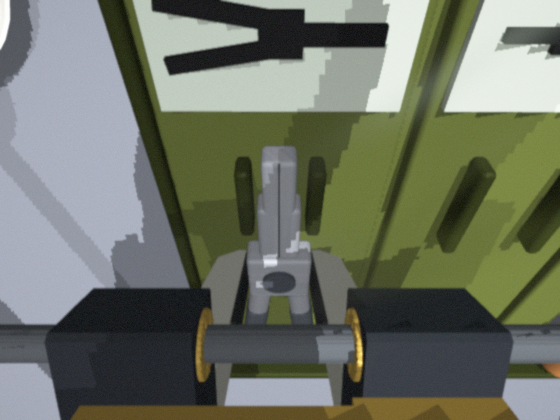

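Flush on the slope, with the nose between the guides (245 and 315) and the tip within 2 mm of its place. Releasing and lifting clear.

Request:
step_arm:
  motion:
    - {"claw": 0.45, "tx": 0, "ty": 0, "tz": 0, "yaw": 0}
    - {"claw": 0.45, "tx": 0, "ty": 0, "tz": 0, "yaw": 0}
    - {"claw": 0.45, "tx": 0, "ty": 0, "tz": 0, "yaw": 0}
    - {"claw": 0.45, "tx": 0, "ty": 0, "tz": 0, "yaw": 0}
    - {"claw": 0.45, "tx": 0, "ty": 0, "tz": -0.2, "yaw": 0}
    - {"claw": 0.45, "tx": 0, "ty": 0, "tz": -0.5, "yaw": 0}
    - {"claw": 0.45, "tx": 0, "ty": 0, "tz": -0.8, "yaw": 0}
    - {"claw": 0.45, "tx": 0, "ty": 0, "tz": -0.8, "yaw": 0}
    - {"claw": 0.45, "tx": -0.5, "ty": 0, "tz": -0.8, "yaw": 0}
    - {"claw": 0.45, "tx": -0.8, "ty": 0, "tz": -0.8, "yaw": 0}
    - {"claw": 0.45, "tx": -0.8, "ty": 0, "tz": -0.8, "yaw": 0}
    - {"claw": 0.45, "tx": 0, "ty": 0, "tz": 0, "yaw": 0}
    - {"claw": 0.45, "tx": 0, "ty": 0, "tz": 0, "yaw": 0}

```text
clock: 19.65
tool_pos: [0.6147, -0.1583, 0.2997]
tcp_rot: [[-0.997, 0.084, 0.0], [0.084, 0.997, -0.0], [-0.0, -0.0, -1.0]]
ft_force: [-0.3, 0.9, -0.9]
width: 0.0417
grasp_force: 0.0
```

```bash
python3 - <<'E'
from h import *
go(.53,-.15,.3,85.2); c=snap('wrist','w11'); W=cloud(c)
bx=np.array([.9965,-.0837]); by=np.array([.0837,.9965]); C=np.array([.529,-.0535])
f=W.reshape(-1,3); f=f[~np.isnan(f[:,0])]; X=(f[:,:2]-C)@bx-.0065; Y=(f[:,:2]-C)@by+.097
r=(f[:,2]-(-.5773*(X+.0065)+.1098))*.866; Xf=(X-r*.5)/.866
n=(abs(Y)<.006)&(r>.006)&(r<.02)&(Xf>-.08)&(Xf<.03); print('tip s',np.percentile(Xf[n],[0,1]),'(want -.070)')
for s in(-.06,-.05,-.04,-.03,0.):
    t=n&(abs(Xf-s)<.003); print(s,np.median(r[t]),Y[t].mean())
h=(abs(Y)<.027)&(r>.008)&(r<.018)&(Xf>.04)&(Xf<.103); print('handle end',np.percentile(Xf[h],[99,100]))
b=(abs(Y)<.02)&(r>.0128)&(r<.018)&(abs(Xf)<.03); print('block',np.percentile(Xf[b],[2,98]),np.percentile(Y[b],[2,98]))
E
```

```text
t 19.65 tcp [ 0.6147 -0.1583  0.2997] h 85.21 tx 2.13 ty 0.03 tz -0.01 yaw 0.00 F [-0.3  0.9 -0.9] w 0.0417 g 0.0
tip s [-0.0698934  -0.06966143] (want -.070)
-0.06 0.01158530485572201 0.00012072875091057034
-0.05 0.01170898238309366 -0.00012521968344084134
-0.04 0.011790605104045188 -0.00024616676153197786
-0.03 0.011951733319328774 -0.00021685766982251688
0.0 0.015774064967491497 -0.00014350391996112232
handle end [0.09839754 0.10176236]
block [-0.01889962  0.01423985] [-0.01426742  0.01349294]
```

View pics/w11.png

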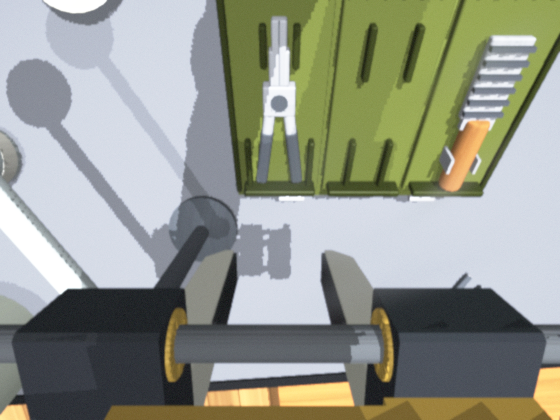

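The pliers lie flat in their slot: rivet (279,103), tip (279,18), handle ends (262,181) and (296,181) just above the ledge. The tip is within 1 mm of its target, the lamp is clear, and the robot touches nothing.

```bash
python3 -c "
from rig import workorder
print(workorder.finish_job())"
```

```text
the job is handed in; nothing more can be done
None
```

I swung the lamp off to the right, laid the stainless pliers flat and nose uphill in their own slot and let go, and handed the job in at about 20 s of the 58 s; the judge returned no verdict.

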